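# Fit the charged cell into the portion scale and switch it on

### The arm

A 6-joint arm with a two-finger parallel gripper is mounted at the origin on the work surface. World frame = base frame: x ahead of the robot, y to its left, z up, the work surface at z = 0. Lengths are in m, angles in rad, forces in N, time in s.
With the tool pointing down it reaches from about 0.275 to 0.825 m from the base axis. Payload 4.9 kg.
Tool frame: the origin (TCP) lies at the very end of the fingers, on their centre line; the grasp point (between the pads) lies 19 mm behind it; z points along the fingers, y is the line along which they close (so a half turn about z gives the same grasp; the last joint's range is limited). The gripper opens to 85 mm and grips with 20 to 120 N. Pads are 22 mm wide; open, the fingers measure 114 mm over their backs; the gripper's body (76 mm by 85 mm) begins 54 mm behind the grasp point. The pads swing forward as they close: fully open they stand 13 mm farther back than shut.
Start: joints at [0.983, 0.326, -0.193, 1.052, 0, 1.437], TCP at [0.241, 0.494, 0.231] pointing down, gripper open.
Joint ranges: [-2.65, 2.65], [-0.97, 1.79], [-1.3, 1.35], [-1.93, 2.1], [-1.47, 1.37], [-3.14, 3.14]. Speed limits (rad/s): [2.57, 2.57, 3.14, 3.14, 3.14, 3.14].

### API

Orientations are given as a unit quaternion [w, x, y, z].
In Python, from plant import robot gives the robot as it stands.
- The arm moves only by the tool play_rows, never from a script. Its arguments are lists of equal length, an entry for each row: "xyz": the shift along the tool's x, y, z in units of 40 cm (1.0 is 40 cm), a list of three; "rotation": the turn, a rotation vector about the tool's x, y, z in units of 2 rad (1.0 is 2 rad), a list of three. A call has 1 to 10 rows; each row is the pose to reach, as a shift and turn from the pose commanded when the call began, along the tool's axes at that moment; what a row does not reach only later rows make up. A row lasts 1/12 s, in which the tool goes at most 41.7 mm and 7.16 degrees, less where a joint would pass 70% of its speed; a pose out of reach is approached as far as the arm can. A call with a number of a shift or a turn outside -1 to 1 is refused whole. A call with a gripper value outside its range is refused whole. "jaw" is the opening, from -1 (shut) to 1 (fully open), set as the call begins (left out, the last holds). The fingers move at their own pace and stop on an object; "grip_force" is the grip in N (left out, the last holds). Time passes only in rows, so rows that repeat a pose let the fingers close. It gives the time, the measured TCP pose, the force, the opening and the grip force at its end, in the units of the state.
- robot.read_state(): the state, without advancing time (a new reading comes with each control period).
- robot.grab_frame(name): name is "side" or "top"; returns the picture (420x560x3 uint8, red, green, blue); there is no depth.
- robot.camera_model(name): a dict with "mtx" (3x3 intrinsics, pixels), "rvec" (rotation vector, rad) and "tvec" (3), from world to camera coordinates, as OpenCV has them. Camera axes: x right, y down, z forward; pixel columns grow to the right and rows downward; lengths in m; the calibration is good to about 2 mm. A picture is of the moment at which its call begins. camera_model takes no time and is no camera call.
- robot.sign_off(): hands the job in; it is judged then, once.
The state is a dict: "time_s": time; "q": joint angles; "qd": joint speeds; "tau": joint torques, N m; "tcp_pos": TCP position; "orientation": TCP orientation; "contact_force": force on the tool from outside, world axes, zero at the start; "ft_torque": the same for the moment, N m; "width": opening from 0.0 (shut) to 1.0 (fully open); "grasp_force": force on a finger pad.
Only numpy, scipy, OpenCV 4.12 (cv2) and the standard library are available. Lean on these libraries where they do the work, as an engineer would, in place of code of your own. Each camera call takes 0.05 s, during which the arm holds its last target. There are 200 camera calls.

### The job

The portion scale is out of power. Take the green (charged) cell from the charging cradle and load it in the scale's battery bay: flat end pressed against the coil spring, then brass-tip end rolled down under the orange retaining lip, so that it lies fully home in the bay with its tip on the contact. Let go of it, then push the red power switch right over to its on side, towards the pan, leaving the red (spent) cell in the cradle and the meals and kitchenware where they stand.

Things in the scene. Friction and masses are not known exactly. Their poses are not given: they have to be found in the camera images.
- charged_mid (a point): Centre of the charged cell: a green cylinder 34 mm in diameter, 110 mm long overall (106 mm body and a 4 mm brass tip 12 mm in diameter), with a black collar at the tip end and a steel rim at the flat end; about 180 g. The point's y axis runs along the cell from the flat end to the tip, z is up as it lies. It lies loose in two V cradles that stand 33 to 47 mm from its centre towards either end, so that its middle 60 mm is free on both sides.
- charged_tip (a point): End of the brass tip of the charged cell, on its axis, 55 mm from its centre.
- spent_mid (a point): Centre of the spent cell: same size and shape, red. It lies beside the green one in the charging cradle, 94 mm away centre to centre; either may be the nearer.
- charger: Charging cradle, fixed: a black base 200 mm (x) by 150 mm (y), 12 mm thick, holding the two cells along its y axis, their centres 44 mm above the table, and a grey strip 36 mm tall along its +y edge. Origin at the centre of its underside.
- scale: Portion scale, fixed to the table: a base 270 mm (x) by 300 mm (y) and 12 mm thick; the white housing with the steel weighing pan (top 74 mm high, a full meal tub on it) covers its -x side up to x = +30 mm, the battery bay and the power switch are on its +x side. Origin at the centre of its underside. The bay's axis is parallel to its y, spring at the -y end, lip and contact at the +y end.
- bay_seat (a point): Where the centre of a fully seated cell lies: 44 mm above the table, axes as the scale's. The bay has two V cradles 33 to 47 mm from this point towards either end, otherwise it is open on both sides; its floor is 12 mm above the table. The nearest side wall (the housing) is 65 mm away towards the scale's -x.
- bay_contact (a point): The contact on the inner face of the bay's orange end wall, 55 mm from bay_seat towards the scale's +y, on the bay's axis. The seated cell's tip touches it. A 40 mm wide lip juts 8 mm from this wall back over the bay; its underside is 18.5 mm and its top 21.5 mm above the bay's axis.
- spring_face (a point): Middle of the face of the steel spring plate against which the cell's flat end is pressed; it moves with the spring. At rest it is 106 mm from the contact (4 mm less than the cell's length). The plate is 36 mm wide and reaches from 18 mm below to 34 mm above the bay's axis.
- spring (a joint): How far the spring plate is pressed towards the scale's -y, m: 0 free, stop at 0.024. A 110 mm cell held level clears the lip when it is pressed 0.012 or more; a seated cell leaves it at 0.004. It takes about 3 N to start and 0.7 N more per mm (14 N at 16 mm).
- power (a joint): Power switch, rad: 0 leaning 0.5 rad from upright towards the scale's +x, away from the pan (off), 1.0 leaning 0.5 rad towards -x, to the pan (on, its stop). About 1 N at the knob moves it. It stays where it is left.
- power_tip (a point): Centre of the 26 mm round knob at the tip of the red power lever, which is 60 mm long from its pivot (34 mm above the table) and stands on a black block on the scale's base near its +y end; as the switch turns on, the tip swings about 58 mm towards the scale's -x, passing upright.
- tub_pan: Meal tub, clear plastic, full, 120 x 170 x 50 mm, on the weighing pan; origin at the centre of its underside.
- tub_b: Meal tub like the other, loose on the table; origin at the centre of its underside.
- tub_c: Meal tub like the others, loose on the table; origin at the centre of its underside.
- tub_d: Meal tub like the others, loose on the table; origin at the centre of its underside.
- sauce: Amber sauce bottle, 60 mm in diameter, 180 mm tall, standing loose; origin at the centre of its underside.
- pot: Open steel cup, 90 mm across, 80 mm tall, standing loose; origin at the centre of its underside.
- spatula: Spatula lying loose on the table along its x axis, origin on its underside.
Things that resemble listed ones, but are neither listed nor needed, are in the scene too. Of the things shaped like the part that bears charged_mid, the green one is meant.

How it is judged:
On the way, in this order (a step that is already met when the one before it is completed fails the run):
1. the charged cell is pressed against the spring plate and pushes it back by 9 mm or more (value of joint spring above 0.009 m and contact force between charged and spring above 2 N), for 0.1 s.
2. the charged cell lies fully home in the bay under the lip, tip on the contact, and the fingers have let go (distance between charged_mid and bay_seat below 0.005 m and distance between charged_tip and bay_contact below 0.005 m and contact force between charged and the fingers below 0.1 N), for 0.2 s.
3. the power switch is pushed over to on (value of joint power above 0.85 rad), for 0.1 s.
At the end, for the whole second after the job is handed in: The charged cell rests in the bay (moving under 20 mm/s), its centre within 5 mm of bay_seat and its tip within 5 mm of bay_contact; the power switch is beyond 0.85 rad; the spent cell is within 20 mm of where it started (distance between charged_mid and bay_seat below 0.005 m and distance between charged_tip and bay_contact below 0.005 m and value of joint power above 0.85 rad and linear speed of charged below 0.02 m/s and distance of spent_mid from where it was at the start of the episode below 0.02 m); the robot touches nothing.
It fails at once if the spent cell is moved by more than 20 mm (distance of spent_mid from where it was at the start of the episode above 0.02 m).
It fails at once if the switch is thrown before the charged cell is in the bay (within 12 mm of home) (value of joint power above 0.6 rad and distance between charged_mid and bay_seat above 0.012 m).
It fails at once if a meal tub, the bottle, the cup or the spatula is moved by more than 30 mm (distance of any of tub_pan, tub_b, tub_c, tub_d, sauce, pot, spatula from where it was at the start of the episode above 0.03 m).
It also fails if it takes over 64 s, if anything falls off the work surface, if the arm or the gripper's body presses on something with over 40 N, if the wrist force passes 120 N, or if a joint passes its speed limit or range.

## Working session

There is one attempt and no reset: what is moved stays moved. The work goes in short steps, Python scripts to look and compute and a tool call to move; the robot and the scene stay as the last step left them, time stands still between calls to the robot, and variables do not carry over. Pictures are saved under pics/ and viewed, at most 10 in all, crops included, and the job is handed in when it is done.

Besides the shell and the picture viewer there is one more tool, called after "Emit:" in YAML: its name, and indented under it one key for each argument. play_rows: Moves the arm, as the interface text tells. Shifts and turns lie within -1 to 1; 1 stands for 40 cm of shift or 2 rad of turn. Its arguments: {"type":"object","properties":{"xyz":{"type":"array","items":{"type":"array","items":{"type":"number"}}},"rotation":{"type":"array","items":{"type":"array","items":{"type":"number"}}},"jaw":{"type":"number"},"grip_force":{"type":"number"}},"required":["xyz","rotation"]}

```bash
ls; mkdir -p pics
python3 - <<'E'
from plant import robot
import cv2,numpy as np
for n in("side","top"):
    im=robot.grab_frame(n); cv2.imwrite(f"pics/{n}0.png",im[:,:,::-1])
    m=robot.camera_model(n); R=cv2.Rodrigues(np.array(m["rvec"]))[0]; print(n,m["mtx"],"pos",-R.T@np.array(m["tvec"]).ravel(), R)
s=robot.read_state();print({k:np.round(v,3) for k,v in s.items()})
E
```

```text
pics
side [[387.44950435   0.         273.2852658 ]
 [  0.         387.44950435 202.28635525]
 [  0.           0.           1.        ]] pos [ 0.01224968 -0.80707616  0.82264508] [[ 0.81063165 -0.58550473 -0.00778061]
 [-0.35999276 -0.48784241 -0.79524524]
 [ 0.46182414  0.64745192 -0.60623796]]
top [[424.73219459   0.         281.80723533]
 [  0.         424.73219459 210.6235927 ]
 [  0.           0.           1.        ]] pos [ 0.43097174 -0.02318142  1.29345839] [[-0.02717    -0.99954596 -0.01302571]
 [-0.9915723   0.02859991 -0.12635827]
 [ 0.12667343  0.00948278 -0.99189915]]
{'time_s': np.float64(0.1), 'q': array([ 0.983,  0.327, -0.193,  1.052,  0.   ,  1.437]), 'qd': array([-0.   , -0.002,  0.002,  0.   , -0.   ,  0.001]), 'tau': array([ 1.0000e-03, -4.4424e+01,  2.6304e+01,  8.0000e-03, -0.0000e+00,
       -0.0000e+00]), 'tcp_pos': array([0.241, 0.494, 0.231]), 'orientation': array([-0.   ,  0.225,  0.974, -0.001]), 'contact_force': array([-0.544, -0.428, -0.037]), 'ft_torque': array([-0.015, -0.06 ,  0.006]), 'grasp_force': np.float64(0.0), 'width': np.float64(1.0)}
```

View pics/side0.png

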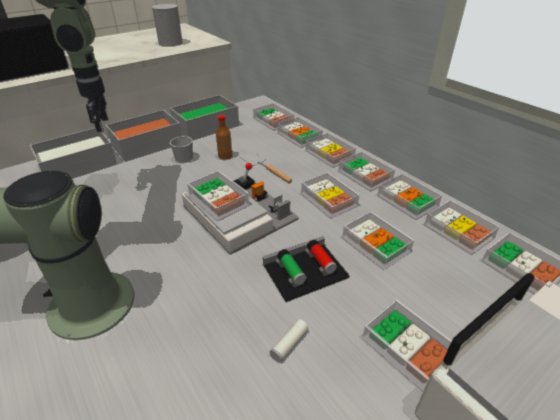

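View pics/top0.png

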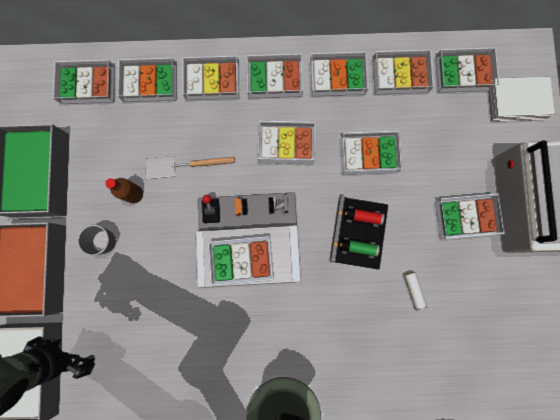

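Side view: green cell at (291,267) and red cell at (321,257) in the charger, orange lip at (258,190), spring at (282,207), red knob at (249,166). Top view: green cell at (362,248), red at (367,215), lip (240,205), spring (280,203), knob (208,199).

Candidates for "charged": green cylinder, top (362,248), red cylinder (367,215), and white cylinder (415,290). The green one in the cradle fits. I'll confirm with one enlarged crop.

```bash
cat > h.py <<'E'
import cv2,numpy as np
from plant import robot
def cam(n):
    m=robot.camera_model(n); R=cv2.Rodrigues(np.array(m["rvec"]))[0]; return np.array(m["mtx"]),R,np.array(m["tvec"]).ravel()
def ray(n,uv):
    K,R,t=cam(n); d=R.T@np.linalg.solve(K,[uv[0],uv[1],1.]); return -R.T@t,d/np.linalg.norm(d)
def plane(n,uv,z):
    o,d=ray(n,uv); return o+d*(z-o[2])/d[2]
def tri(us,ut):
    (a,d),(b,e)=ray("side",us),ray("top",ut)
    s=np.linalg.lstsq(np.c_[d,-e],b-a,rcond=None)[0]; p,q=a+s[0]*d,b+s[1]*e
    return (p+q)/2,np.linalg.norm(p-q)
def proj(n,p):
    K,R,t=cam(n); return cv2.projectPoints(np.array(p,float).reshape(-1,1,3),R,t,K,None)[0].reshape(-1,2)
def blob(im,col,box):
    # largest blob of a hue range within box (x0,y0,x1,y1): centroid, minAreaRect, area
    h=cv2.cvtColor(im,cv2.COLOR_RGB2HSV); lo,hi=dict(green=((45,110,40),(80,255,255)),red=((0,150,70),(6,255,255)),orange=((7,150,100),(20,255,255)))[col]
    m=cv2.inRange(h,lo,hi); k=np.zeros_like(m); x0,y0,x1,y1=box; k[y0:y1,x0:x1]=m[y0:y1,x0:x1]
    c=max(cv2.findContours(k,cv2.RETR_EXTERNAL,cv2.CHAIN_APPROX_NONE)[0],key=cv2.contourArea)
    f=np.zeros_like(k); cv2.drawContours(f,[c],-1,255,-1); M=cv2.moments(f,True)
    return np.array([M["m10"]/M["m00"],M["m01"]/M["m00"]]),cv2.minAreaRect(c),M["m00"]
E
python3 - <<'E'
from h import *
S=cv2.imread("pics/side0.png");T=cv2.imread("pics/top0.png")
f=lambda im,x,y,w,h:cv2.resize(im[y:y+h,x:x+w],(400,300),interpolation=cv2.INTER_CUBIC)
cv2.imwrite("pics/crop.png",np.vstack([np.hstack([f(S,255,230,100,75),f(S,225,150,80,60)]),np.hstack([f(T,320,190,100,75),f(T,195,185,100,75)])]))
s,t=S[:,:,::-1].copy(),T[:,:,::-1].copy()
for c,bs,bt in(("green",(270,240,310,295),(340,235,390,265)),("red",(305,235,345,280),(345,200,395,230)),("red",(240,158,258,176),(200,190,220,210)),("orange",(245,178,272,202),(230,195,250,215))):
    a,b=blob(s,c,bs),blob(t,c,bt); print(c,a,b,tri(a[0],b[0]))
E
```

```text
green (array([290.39344262, 265.03934426]), ((290.2307434082031, 264.8461608886719), (24.961509704589844, 13.312806129455566), 56.3099365234375), 305.0) (array([362.29299363, 247.90764331]), ((362.2567443847656, 247.95947265625), (27.454631805419922, 11.672327995300293), 9.462322235107422), 314.0) (array([ 0.47229242, -0.24103032,  0.05466453]), np.float64(0.00273987167157813))
red (array([320.61245675, 254.80622837]), ((320.56097412109375, 254.95123291015625), (24.987802505493164, 12.493901252746582), 51.34019470214844), 289.0) (array([367.42434211, 216.28947368]), ((367.4324035644531, 216.40542602539062), (26.96143341064453, 11.179131507873535), 9.462321281433105), 304.0) (array([ 0.56373574, -0.26038989,  0.05492473]), np.float64(0.003513849780115437))
red (array([248.25925926, 165.59259259]), ((248.00003051757812, 165.50001525878906), (4.949747085571289, 4.949747085571289), 45.0), 27.0) (array([206.32075472, 198.64150943]), ((206.5, 198.5), (7.0, 7.0), 90.0), 53.0) (array([0.62569363, 0.2044244 , 0.08914267]), np.float64(0.00013698593448377948))
orange (array([256.70833333, 188.18333333]), ((257.0548400878906, 189.49391174316406), (14.245668411254883, 11.484880447387695), 83.6598129272461), 120.0) (array([237.56976744, 205.45348837]), ((237.5, 206.0), (16.0, 5.0), 90.0), 86.0) (array([0.6072346 , 0.12093008, 0.04605164]), np.float64(0.005255434257255071))
```

View pics/crop.png

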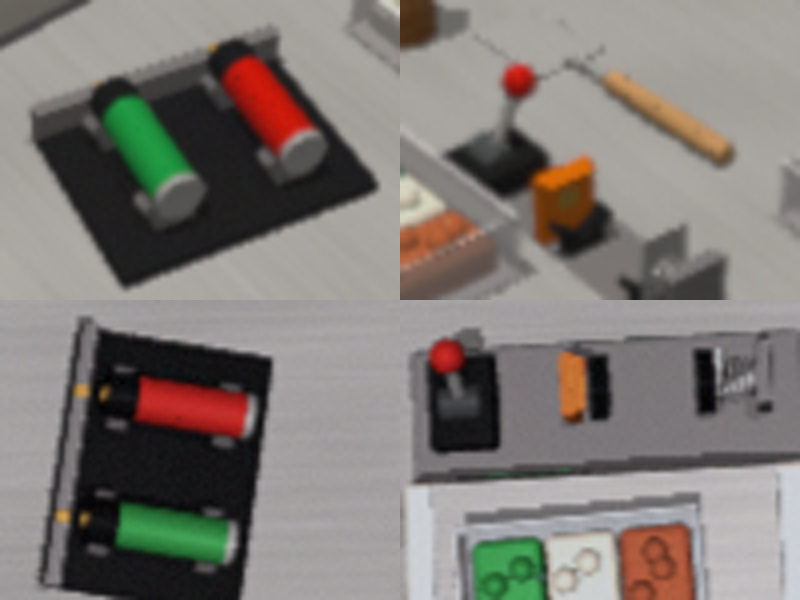

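The crop confirms it: the green cell lies with its black collar and brass tip to +y (top pixel ~(341,245)) and its steel rim at −y (~(380,251)). The bay's spring is to −y and its lip to +y, so only a small yaw change is needed. Next I measure the axes.

```bash
cat > m.py <<'E'
from h import *
S=cv2.imread("pics/side0.png")[:,:,::-1].copy();T=cv2.imread("pics/top0.png")[:,:,::-1].copy()
def axis(bs,bt,col="green"):
    N=[]
    for n,im,b in(("side",S,bs),("top",T,bt)):
        h=cv2.cvtColor(im,cv2.COLOR_RGB2HSV);x0,y0,x1,y1=b
        m=cv2.inRange(h[y0:y1,x0:x1],*( ((45,110,40),(80,255,255)) if col=="green" else ((0,150,60),(6,255,255))))
        p=np.argwhere(m)[:,::-1]+[x0,y0]; c=p.mean(0); d=np.linalg.svd(p-c,full_matrices=False)[2][0]
        o,a=ray(n,c);_,e=ray(n,c+10*d); q=np.cross(a,e); N.append((q/np.linalg.norm(q),o))
    d=np.cross(N[0][0],N[1][0]); d/=np.linalg.norm(d); d*=np.sign(d[1])
    P=np.linalg.lstsq(np.array([N[0][0],N[1][0],[0,1,0]]),np.array([N[0][0]@N[0][1],N[1][0]@N[1][1],-0.245]),rcond=None)[0]
    return P,d
if __name__=="__main__":
    for c,bs,bt in(("green",(270,240,310,295),(340,235,390,265)),("red",(305,235,345,280),(345,200,395,230))):
        P,d=axis(bs,bt,c); print(c,P.round(4),d.round(3),"yaw",np.degrees(np.arctan2(-d[0],d[1])))
    # flat/tip end pixels along the axis from top (intensity profile)
    g=cv2.cvtColor(T,cv2.COLOR_RGB2GRAY)
    r=blob(T,"green",(340,235,390,265)); c=r[0]; a=np.radians(9.46); u=np.array([np.cos(a),np.sin(a)])
    print("prof",[(k,*T[tuple(np.round((c+k*u)[::-1]).astype(int))]) for k in range(-27,23)])
    # scale features in the top view: dark V cradles, base edges
    box=g[190:222,235:290]; print("\n".join(" ".join(f"{v:3d}" for v in row) for row in box[::1]))
    for u0 in(225,240,255,270,285):
        col=T[186:236,u0].astype(int).sum(1)//3; print(u0,col.tolist())
E
python3 m.py
```

```text
green [ 0.4733 -0.245   0.0477] [0.19  0.982 0.007] yaw -10.934307265577845
red [ 0.5694 -0.245   0.0464] [ 0.194  0.98  -0.039] yaw -11.1880828674378
prof [(-27, np.uint8(190), np.uint8(145), np.uint8(76)), (-26, np.uint8(117), np.uint8(88), np.uint8(49)), (-25, np.uint8(32), np.uint8(28), np.uint8(25)), (-24, np.uint8(34), np.uint8(28), np.uint8(19)), (-23, np.uint8(128), np.uint8(103), np.uint8(51)), (-22, np.uint8(129), np.uint8(101), np.uint8(50)), (-21, np.uint8(67), np.uint8(51), np.uint8(29)), (-20, np.uint8(23), np.uint8(22), np.uint8(25)), (-19, np.uint8(24), np.uint8(21), np.uint8(25)), (-18, np.uint8(24), np.uint8(24), np.uint8(25)), (-17, np.uint8(22), np.uint8(22), np.uint8(24)), (-16, np.uint8(20), np.uint8(19), np.uint8(21)), (-15, np.uint8(20), np.uint8(19), np.uint8(21)), (-14, np.uint8(23), np.uint8(23), np.uint8(24)), (-13, np.uint8(33), np.uint8(57), np.uint8(38)), (-12, np.uint8(54), np.uint8(133), np.uint8(71)), (-11, np.uint8(61), np.uint8(154), np.uint8(80)), (-10, np.uint8(62), np.uint8(155), np.uint8(80)), (-9, np.uint8(60), np.uint8(154), np.uint8(80)), (-
[... 9074 characters left out ...]
 155, 160, 158, 149, 87, 107, 119, 120, 120, 118, 121, 120, 122, 121, 121, 120, 119, 121, 119, 119, 119, 121, 120, 121, 121, 122, 120, 122, 123, 122, 121, 121, 121, 120, 79, 71, 67, 88, 171, 182, 180, 184, 184, 180, 127, 109]
270 [161, 164, 161, 157, 157, 160, 156, 126, 112, 120, 119, 57, 18, 6, 14, 8, 10, 13, 11, 21, 19, 8, 11, 9, 15, 14, 16, 55, 96, 118, 124, 121, 122, 122, 122, 121, 121, 98, 75, 68, 77, 158, 182, 177, 181, 186, 187, 171, 162, 164]
285 [166, 170, 162, 162, 160, 162, 138, 76, 72, 111, 119, 117, 120, 120, 119, 121, 125, 123, 124, 123, 125, 122, 123, 123, 91, 48, 43, 95, 116, 122, 120, 123, 121, 123, 123, 126, 124, 84, 70, 70, 140, 183, 185, 186, 189, 188, 189, 185, 182, 184]
```

Run:
```python
from h import *
pl=lambda u,v,z:plane("top",(u,v),z)
c=np.array([362.29,247.91]);a=np.radians(9.46);w=np.array([np.cos(a),np.sin(a)])
tip=pl(*(c-23.4*w),.046); flat=pl(*(c+17*w),.057); print("tip",tip,"flat",flat,"len",np.linalg.norm((tip-flat)[:2]))
d=np.array([.19,.982]);d/=np.linalg.norm(d)
p0=np.array([.4733,-.245]); at=(tip[:2]-p0)@d; af=(flat[:2]-p0)@d; print("mid from tip",p0+(at-.055)*d,"from flat",p0+(af+.055)*d)
e1,e2=pl(225,195.6,.012),pl(270,192.9,.012); h1,h2=pl(225,229.4,.06),pl(285,225.7,.06)
for q,r in((e1,e2),(h1,h2)): D=q-r; print("scale yaw",np.degrees(np.arctan2(-D[0],D[1])))
vm,vp=pl(270.7,204.9,.024),pl(244.8,206.2,.024); D=vp-vm; print("V",vm,vp,np.degrees(np.arctan2(-D[0],D[1])),np.linalg.norm(D))
i1,i2=pl(268.6,205,.03),pl(246.9,206,.03);print("V mid",(i1+i2)/2)
pf=pl(273.8,204,.075); print("plate face",pf)
print("edge e1,e2",e1,e2)
R=cv2.Rodrigues(np.zeros(3))[0]; s=robot.read_state()
```

```text
tip [ 0.48682118 -0.17650274  0.046     ] flat [ 0.46398433 -0.28929345  0.057     ] len 0.11507939171234847
mid from tip [ 0.47611493 -0.23045128] from flat [ 0.47515086 -0.23543396]
scale yaw 1.7954471968043881
scale yaw 1.9160159061673545
V [0.61147419 0.02200846 0.024     ] [0.60978039 0.10034047 0.024     ] 1.2387348522751174 0.07835031664972321
V mid [0.60992995 0.06077077 0.03      ]
plate face [0.60659548 0.01114412 0.075     ]
edge e1,e2 [0.64597814 0.16163433 0.012     ] [0.65030218 0.02369227 0.012     ]
```

```bash
cat > go.py <<'E'
import sys
from h import *
from scipy.spatial.transform import Rotation as Ro
# go.py x y z cell_yaw_deg [pitch_deg]: shift/turn in tool axes and play_rows units from the measured pose
def plan(x,y,z,yaw,pitch=0,s=None):
    s=s or robot.read_state(); w,a,b,c=s["orientation"]; R=Ro.from_quat([a,b,c,w])
    ph=np.radians(yaw); ty=np.array([np.cos(ph),np.sin(ph),0]); tz=np.array([0,0,-1.]); tx=np.cross(ty,tz)
    G=Ro.from_matrix(np.c_[tx,ty,tz])*Ro.from_euler("y",pitch,degrees=True)
    return (R.inv().apply(np.array([x,y,z])-s["tcp_pos"])/.4).round(4),((R.inv()*G).as_rotvec()/2).round(4),s
if __name__=="__main__":
    d,r,s=plan(*map(float,sys.argv[1:])); print("xyz",d.tolist(),"rot",r.tolist(),"t",s["time_s"],"tcp",np.round(s["tcp_pos"],4).tolist(),"F",np.round(s["contact_force"],1).tolist(),"w",s["width"])
E
python3 go.py 0.40 0.20 0.25 27; python3 go.py .476 -.233 .2 -11
```

```text
xyz [-0.6798, -0.486, -0.0479] rot [-0.0008, 0.0001, 0.3229] t 0.1 tcp [0.2408, 0.4939, 0.2306] F [-0.5, -0.4, -0.0] w 0.9998584777076092
xyz [-1.3252, -1.3755, 0.0783] rot [-0.0007, 0.0004, 0.6545] t 0.1 tcp [0.2408, 0.4939, 0.2306] F [-0.5, -0.4, -0.0] w 0.9998584777076092
```

Emit:
play_rows:
  xyz:
    - [-0.68, -0.486, -0.048]
    - [-0.68, -0.486, -0.048]
    - [-0.68, -0.486, -0.048]
    - [-0.68, -0.486, -0.048]
    - [-0.68, -0.486, -0.048]
    - [-0.68, -0.486, -0.048]
    - [-0.68, -0.486, -0.048]
    - [-0.68, -0.486, -0.048]
    - [-0.68, -0.486, -0.048]
  rotation:
    - [0, 0, 0.323]
    - [0, 0, 0.323]
    - [0, 0, 0.323]
    - [0, 0, 0.323]
    - [0, 0, 0.323]
    - [0, 0, 0.323]
    - [0, 0, 0.323]
    - [0, 0, 0.323]
    - [0, 0, 0.323]
  jaw: 1

```text
time_s: 0.85
tcp_pos: [0.4035, 0.195, 0.2508]
orientation: [0.002, 0.526, 0.85, -0.0]
contact_force: [0.6, 0.7, 0.3]
width: 0.999
grasp_force: 0.0
```

```bash
python3 go.py .476 -.233 .15 -11
```

```text
xyz [-1.0379, -0.3151, 0.255] rot [0.0009, 0.0014, 0.327] t 0.85 tcp [0.4035, 0.195, 0.2508] F [0.6, 0.7, 0.3] w 0.9991378357103033
```

Emit:
play_rows:
  xyz:
    - [-1.0, -0.315, 0.2]
    - [-1.0, -0.315, 0.2]
    - [-1.0, -0.315, 0.2]
    - [-1.0, -0.315, 0.2]
    - [-1.0, -0.315, 0.2]
    - [-1.0, -0.315, 0.2]
    - [-1.0, -0.315, 0.2]
    - [-1.0, -0.315, 0.2]
    - [-1.0, -0.315, 0.2]
    - [-1.0, -0.315, 0.2]
  rotation:
    - [0, 0, 0.327]
    - [0, 0, 0.327]
    - [0, 0, 0.327]
    - [0, 0, 0.327]
    - [0, 0, 0.327]
    - [0, 0, 0.327]
    - [0, 0, 0.327]
    - [0, 0, 0.327]
    - [0, 0, 0.327]
    - [0, 0, 0.327]

```text
time_s: 1.68
tcp_pos: [0.4678, -0.2048, 0.1717]
orientation: [-0.0, 0.769, 0.639, 0.0]
contact_force: [0.6, 0.7, 0.2]
width: 0.999
grasp_force: 0.0
```

```bash
python3 go.py .476 -.233 .09 -11;python3 go.py .476 -.233 .03 -11
```

```text
xyz [-0.0656, 0.0332, 0.2043] rot [-0.0002, -0.0002, 0.0044] t 1.6833 tcp [0.4678, -0.2048, 0.1717] F [0.6, 0.7, 0.2] w 0.9987163237016867
xyz [-0.0657, 0.0332, 0.3543] rot [-0.0002, -0.0002, 0.0044] t 1.6833 tcp [0.4678, -0.2048, 0.1717] F [0.6, 0.7, 0.2] w 0.9987163237016867
```

Emit:
play_rows:
  xyz:
    - [-0.066, 0.033, 0.204]
    - [-0.066, 0.033, 0.204]
    - [-0.066, 0.033, 0.204]
    - [-0.066, 0.033, 0.204]
  rotation:
    - [0, 0, 0.0044]
    - [0, 0, 0.0044]
    - [0, 0, 0.0044]
    - [0, 0, 0.0044]

```text
time_s: 2.02
tcp_pos: [0.4739, -0.2303, 0.0882]
orientation: [-0.003, 0.772, 0.636, -0.001]
contact_force: [-0.4, 0.7, 0.5]
width: 0.999
grasp_force: 0.0
```

```bash
python3 go.py .476 -.233 .027 -11
python3 - <<'E'
from h import *
f=lambda n,x,y,w,h:cv2.resize(robot.grab_frame(n)[y:y+h,x:x+w,::-1],(400,300),interpolation=cv2.INTER_CUBIC)
cv2.imwrite("pics/pre.png",np.hstack([f("side",240,210,120,90),f("top",310,190,120,90)]))
E
```

```text
xyz [-0.006, 0.0074, 0.153] rot [-0.0032, -0.0015, -0.0004] t 2.0167 tcp [0.4739, -0.2303, 0.0882] F [-0.4, 0.7, 0.5] w 0.9986526064635244
```

View pics/pre.png

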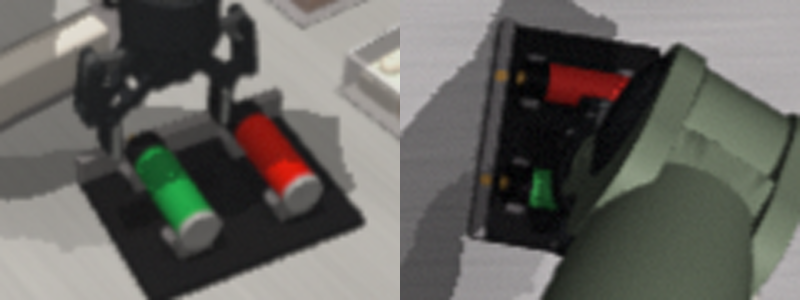

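The fingers straddle the green cell cleanly: left at (110,130), right at (228,120), between green and red in the side crop. So I descend and close.

Emit:
play_rows:
  xyz:
    - [-0.006, 0.0074, 0.08]
    - [-0.006, 0.0074, 0.153]
    - [-0.006, 0.0074, 0.153]
    - [-0.006, 0.0074, 0.153]
    - [-0.006, 0.0074, 0.153]
  rotation:
    - [-0.003, -0.0015, 0]
    - [-0.003, -0.0015, 0]
    - [-0.003, -0.0015, 0]
    - [-0.003, -0.0015, 0]
    - [-0.003, -0.0015, 0]

```text
time_s: 2.53
tcp_pos: [0.48, -0.2347, 0.0321]
orientation: [0.005, 0.771, 0.637, 0.001]
contact_force: [-0.8, -0.5, 0.2]
width: 1.0
grasp_force: 0.0
```

Emit:
play_rows:
  xyz:
    - [0, 0, 0]
    - [0, 0, 0]
    - [0, 0, 0]
    - [0, 0, 0]
    - [0, 0, 0]
    - [0, 0, 0]
    - [0, 0, 0]
    - [0, 0, 0]
  rotation:
    - [0, 0, 0]
    - [0, 0, 0]
    - [0, 0, 0]
    - [0, 0, 0]
    - [0, 0, 0]
    - [0, 0, 0]
    - [0, 0, 0]
    - [0, 0, 0]
  jaw: -1
  grip_force: 80

```text
time_s: 3.2
tcp_pos: [0.4769, -0.2345, 0.0306]
orientation: [0.003, 0.772, 0.636, -0.001]
contact_force: [-7.1, 1.4, 12.4]
width: 0.369
grasp_force: 78.1
```

Emit:
play_rows:
  xyz:
    - [0, 0, -0.05]
    - [0, 0, -0.15]
    - [0, 0, -0.25]
    - [0, 0, -0.35]
    - [0, 0, -0.45]
    - [0, 0, -0.45]
  rotation:
    - [0, 0, 0]
    - [0, 0, 0]
    - [0, 0, 0]
    - [0, 0, 0]
    - [0, 0, 0]
    - [0, 0, 0]

```text
time_s: 3.7
tcp_pos: [0.4812, -0.2362, 0.2177]
orientation: [0.009, 0.772, 0.636, 0.003]
contact_force: [1.7, -1.1, -2.3]
width: 0.369
grasp_force: 81.0
```

```bash
python3 go.py .6095 .045 .15 1.85
```

```text
xyz [0.7526, 0.178, 0.1664] rot [0.0083, 0.0049, -0.112] t 3.7 tcp [0.4812, -0.2362, 0.2177] F [1.7, -1.1, -2.3] w 0.3691674795364764
```

Emit:
play_rows:
  xyz:
    - [0.75, 0.178, 0.115]
    - [0.75, 0.178, 0.115]
    - [0.75, 0.178, 0.115]
    - [0.75, 0.178, 0.115]
    - [0.75, 0.178, 0.115]
    - [0.75, 0.178, 0.115]
    - [0.75, 0.178, 0.115]
    - [0.75, 0.178, 0.115]
    - [0.75, 0.178, 0.115]
    - [0.75, 0.178, 0.115]
  rotation:
    - [0, 0, -0.112]
    - [0, 0, -0.112]
    - [0, 0, -0.112]
    - [0, 0, -0.112]
    - [0, 0, -0.112]
    - [0, 0, -0.112]
    - [0, 0, -0.112]
    - [0, 0, -0.112]
    - [0, 0, -0.112]
    - [0, 0, -0.112]

```text
time_s: 4.53
tcp_pos: [0.6042, 0.048, 0.1618]
orientation: [0.003, 0.695, 0.719, -0.001]
contact_force: [0.5, -0.3, -2.3]
width: 0.367
grasp_force: 80.8
```

```bash
python3 go.py .6095 .045 .12 1.85
python3 - <<'E'
from h import *
ims={n:robot.grab_frame(n) for n in("side","top")}
for n in ims: cv2.imwrite(f"pics/{n}1.png",ims[n][:,:,::-1])
f=lambda im,x,y,w,h:cv2.resize(im[y:y+h,x:x+w,::-1],(400,300),interpolation=cv2.INTER_CUBIC)
cv2.imwrite("pics/bay1.png",np.hstack([f(ims["side"],220,130,120,90),f(ims["top"],195,150,120,90)]))
E
```

```text
xyz [-0.0075, 0.0127, 0.1045] rot [0.0014, 0.0023, 0.0012] t 4.5333 tcp [0.6042, 0.048, 0.1618] F [0.5, -0.3, -2.3] w 0.3673491915032188
```

View pics/bay1.png

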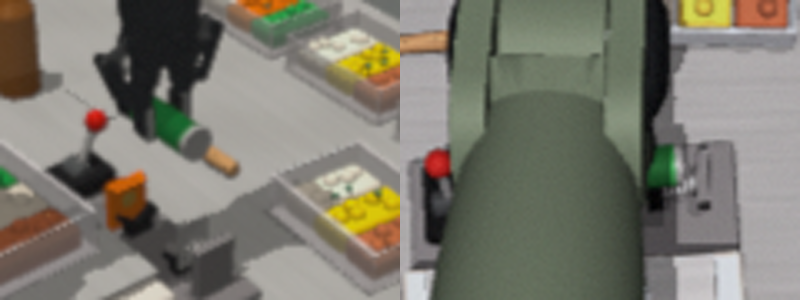

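The crop shows the cell level in the fingers, its flat end at side px ≈(279.1,172.6) and top px ≈(279.9,199.5). I triangulate that end.

Run:
```python
from h import *
print(tri((279.1,172.6),(279.7,199.5)))
s=cv2.imread("pics/side1.png")[:,:,::-1].copy()
# steel rim disc: bright grey blob near there
print(s[162:184,268:292].mean(2).astype(int)); 
print("pred",proj("side",[.605,-.0055,.1752]),proj("top",[.605,-.0055,.1752]))
```

```text
(array([ 0.60400446, -0.00815361,  0.1783253 ]), np.float64(0.0015989295686096045))
[[ 50  47  47  44  37  30  42  63  74 119 162 166 165 165 165 165 164 163
  164 164 165 165 165 167]
 [ 48  50  48  47  46  45  49  63  73 118 159 164 165 165 164 164 164 165
  163 163 163 164 164 163]
 [ 48  48  48  49  51  53  58  63  74 118 159 163 163 163 164 164 163 163
  163 163 163 162 163 164]
 [ 49  49  49  52  56  56  57  57  71 111 151 161 162 162 163 164 163 163
  162 162 163 162 162 162]
 [ 49  48  52  55  57  57  56  57  61  83 120 150 158 161 162 162 163 163
  163 162 162 163 162 162]
 [ 46  49  52  56  56  57  56  58  70  93 112 131 145 154 157 162 163 162
  163 162 162 162 162 162]
 [ 45  49  52  54  56  57  59  72 103 136 144 137 126 125 137 156 162 162
  162 163 162 163 162 162]
 [ 44  46  49  52  53  54  69 101 135 141 114  92  87  87 106 141 161 162
  161 162 162 163 163 162]
 [ 43  45  46  49  50  61  91 128 135 110  85  80  79  80  93 128 160 163
  163 162 162 162 163 162]
 [ 62  46  44  46  52  71 112 131 107  84  79  79  79  79  85 116 159 164
  163 163 162 163 162 163]
 [107 
[... 571 characters left out ...]
1
  147 148 150 155 160 164]
 [168 169 169 169 169 169 167 161 145 127 127 138 139 108  91 100 117 130
  141 148 149 148 142 147]
 [167 168 169 170 170 171 170 169 166 165 164 164 161 141 109  89  96 108
  123 133 144 139 117 123]
 [168 168 168 168 170 170 170 170 170 170 170 168 167 162 144 119 104  94
   96 102 122 110  87 105]
 [168 167 169 169 169 171 171 170 171 171 170 170 169 167 166 159 142 113
  102  93  95  86  82 107]
 [169 168 168 168 168 169 171 171 171 171 171 170 170 170 168 168 163 151
  139 107  87  84  98 130]
 [170 169 169 168 168 169 169 170 172 172 172 172 171 171 169 169 168 166
  162 144 120 119 137 161]]
pred [[278.58526378 173.01238322]] [[278.86573946 199.0782665 ]]
```

```bash
python3 go.py .609 .073 .10 1.85 12
```

```text
xyz [0.0673, 0.0136, 0.1562] rot [0.0019, 0.1071, -0.0001] t 4.6333 tcp [0.6042, 0.0462, 0.1626] F [0.1, 0.6, -2.3] w 0.36308235196502253
```

Emit:
play_rows:
  xyz:
    - [0.035, 0.007, 0.05]
    - [0.067, 0.0136, 0.1]
    - [0.067, 0.0136, 0.156]
    - [0.067, 0.0136, 0.156]
    - [0.067, 0.0136, 0.156]
    - [0.067, 0.0136, 0.156]
  rotation:
    - [0, 0.05, 0]
    - [0, 0.1, 0]
    - [0.002, 0.107, 0]
    - [0.002, 0.107, 0]
    - [0.002, 0.107, 0]
    - [0.002, 0.107, 0]
  grip_force: 100

```text
time_s: 5.13
tcp_pos: [0.6103, 0.0727, 0.1019]
orientation: [-0.074, 0.692, 0.714, 0.073]
contact_force: [0.3, 0.5, -1.2]
width: 0.361
grasp_force: 101.9
```

```bash
python3 go.py .609 .072 .068 1.85 12
```

```text
xyz [-0.0193, -0.0035, 0.0825] rot [0.0013, 0.0002, -0.0002] t 5.1333 tcp [0.6103, 0.0727, 0.1019] F [0.3, 0.5, -1.2] w 0.36123585262870755
```

Emit:
play_rows:
  xyz:
    - [-0.01, -0.0035, 0.04]
    - [-0.019, -0.0035, 0.082]
    - [-0.019, -0.0035, 0.082]
    - [-0.019, -0.0035, 0.082]
    - [-0.019, -0.0035, 0.082]
  rotation:
    - [0, 0, 0]
    - [0, 0, 0]
    - [0, 0, 0]
    - [0, 0, 0]
    - [0, 0, 0]

```text
time_s: 5.55
tcp_pos: [0.6096, 0.0731, 0.0688]
orientation: [-0.074, 0.691, 0.715, 0.074]
contact_force: [0.3, 0.9, -1.8]
width: 0.364
grasp_force: 101.9
```

```bash
python3 go.py .6095 .050 .068 1.85 12
python3 - <<'E'
from h import *
ims={n:robot.grab_frame(n) for n in("side","top")}
f=lambda im,x,y,w,h:cv2.resize(im[y:y+h,x:x+w,::-1],(400,300),interpolation=cv2.INTER_CUBIC)
cv2.imwrite("pics/bay2.png",np.hstack([f(ims["side"],220,150,100,75),f(ims["top"],220,170,80,60)]))
E
```

```text
xyz [-0.0568, -0.0021, -0.01] rot [0.0017, 0.0, 0.0007] t 5.55 tcp [0.6096, 0.0731, 0.0688] F [0.3, 0.9, -1.8] w 0.36355613445426094
```

View pics/bay2.png

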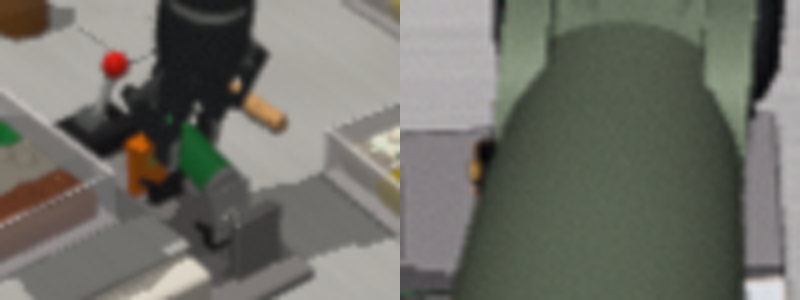

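The side crop shows the cell tipped flat-end-down (≈(215,190)), ahead of the spring plate and above the lip, with no contact yet. Now I press toward −y and watch the force.

Emit:
play_rows:
  xyz:
    - [-0.03, -0.002, -0.005]
    - [-0.04, -0.002, -0.008]
    - [-0.057, -0.002, -0.01]
    - [-0.057, -0.002, -0.01]
    - [-0.057, -0.002, -0.01]
  rotation:
    - [0, 0, 0]
    - [0, 0, 0]
    - [0, 0, 0]
    - [0, 0, 0]
    - [0, 0, 0]

```text
time_s: 6.07
tcp_pos: [0.6096, 0.0529, 0.0679]
orientation: [-0.077, 0.691, 0.715, 0.077]
contact_force: [1.2, 13.2, 1.9]
width: 0.361
grasp_force: 102.0
```

```bash
python3 go.py .6097 .048 .046 1.85 12
```

```text
xyz [-0.0238, -0.0005, 0.0509] rot [0.0021, -0.0044, 0.0012] t 6.0667 tcp [0.6096, 0.0529, 0.0679] F [1.2, 13.2, 1.9] w 0.360564688978967
```

Emit:
play_rows:
  xyz:
    - [-0.005, 0, 0.022]
    - [-0.0095, 0, 0.044]
    - [-0.0095, 0, 0.044]
    - [-0.0095, 0, 0.044]
  rotation:
    - [0, 0, 0]
    - [0, 0, 0]
    - [0, 0, 0]
    - [0, 0, 0]

```text
time_s: 6.4
tcp_pos: [0.6097, 0.0534, 0.0497]
orientation: [-0.077, 0.69, 0.715, 0.077]
contact_force: [2.6, 13.1, 0.2]
width: 0.364
grasp_force: 102.2
```

```bash
python3 go.py .6097 .0485 .032 1.85 0; python3 go.py .6097 .0505 .04 1.85 6
```

```text
xyz [-0.0216, -0.0006, 0.0404] rot [0.0023, -0.1092, 0.0016] t 6.4 tcp [0.6097, 0.0534, 0.0497] F [2.6, 13.1, 0.2] w 0.36443883900955115
xyz [-0.0124, -0.0004, 0.022] rot [0.0022, -0.0569, 0.0017] t 6.4 tcp [0.6097, 0.0534, 0.0497] F [2.6, 13.1, 0.2] w 0.36443883900955115
```

Emit:
play_rows:
  xyz:
    - [-0.012, 0, 0.022]
    - [-0.012, 0, 0.022]
    - [-0.022, 0, 0.04]
    - [-0.022, 0, 0.04]
    - [-0.022, 0, 0.04]
  rotation:
    - [0.001, -0.057, 0]
    - [0.001, -0.057, 0]
    - [0.002, -0.109, 0.001]
    - [0.002, -0.109, 0.001]
    - [0.002, -0.109, 0.001]

```text
time_s: 6.82
tcp_pos: [0.6099, 0.0495, 0.0323]
orientation: [0.0, 0.695, 0.719, 0.0]
contact_force: [0.2, 13.4, 4.2]
width: 0.361
grasp_force: 102.9
```

```bash
python3 go.py .6097 .0605 .030 1.85 0
```

```text
xyz [0.0275, 0.0005, 0.0058] rot [0.0002, -0.0, 0.0015] t 6.8167 tcp [0.6099, 0.0495, 0.0323] F [0.2, 13.4, 4.2] w 0.36077444220500043
```

Emit:
play_rows:
  xyz:
    - [0, 0, 0.006]
    - [0, 0, 0.006]
    - [0, 0, 0.006]
  rotation:
    - [0, 0, 0]
    - [0, 0, 0]
    - [0, 0, 0]

```text
time_s: 7.07
tcp_pos: [0.6101, 0.0491, 0.0313]
orientation: [-0.0, 0.695, 0.719, 0.001]
contact_force: [-3.5, 14.4, 13.6]
width: 0.363
grasp_force: 104.0
```

Emit:
play_rows:
  xyz:
    - [0.01, 0, -0.003]
    - [0.018, 0, -0.003]
    - [0.022, 0, -0.003]
    - [0.022, 0, -0.003]
  rotation:
    - [0, 0, 0]
    - [0, 0, 0]
    - [0, 0, 0]
    - [0, 0, 0]

```text
time_s: 7.4
tcp_pos: [0.6099, 0.0545, 0.0314]
orientation: [0.002, 0.696, 0.718, -0.002]
contact_force: [-0.7, 5.9, 6.2]
width: 0.365
grasp_force: 102.8
```

Emit:
play_rows:
  xyz:
    - [0.007, 0, 0]
    - [0.012, 0, 0]
    - [0.012, 0, 0]
    - [0.012, 0, 0]
  rotation:
    - [0, 0, 0]
    - [0, 0, 0]
    - [0, 0, 0]
    - [0, 0, 0]

```text
time_s: 7.73
tcp_pos: [0.6098, 0.0583, 0.0313]
orientation: [0.003, 0.696, 0.718, -0.002]
contact_force: [-1.2, 2.0, 6.0]
width: 0.361
grasp_force: 102.8
```

```bash
python3 go.py .6097 .0605 .030 1.85 0
python3 - <<'E'
from h import *
ims={n:robot.grab_frame(n) for n in("side","top")}
f=lambda im,x,y,w,h:cv2.resize(im[y:y+h,x:x+w,::-1],(400,300),interpolation=cv2.INTER_CUBIC)
cv2.imwrite("pics/bay3.png",np.hstack([f(ims["side"],220,150,100,75),f(ims["top"],220,170,80,60)]))
E
```

```text
xyz [0.0056, 0.0, 0.0033] rot [0.0001, 0.0034, -0.0004] t 7.7333 tcp [0.6098, 0.0583, 0.0313] F [-1.2, 2.0, 6.0] w 0.3605145399266011
```

View pics/bay3.png

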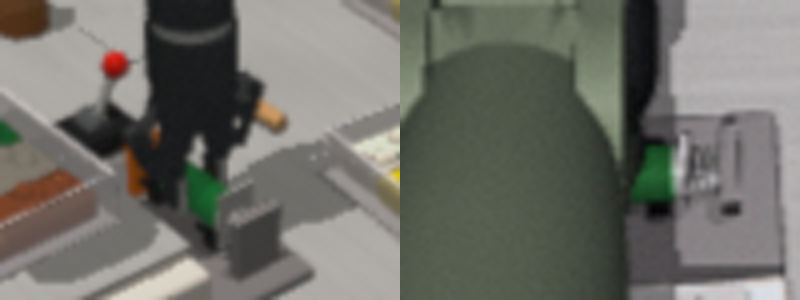

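The cell lies level in the bay with its flat end on the spring plate (top crop ≈(675,170)). I nudge it the last bit until the tip meets the contact.

Emit:
play_rows:
  xyz:
    - [0.006, 0, 0]
    - [0.006, 0, 0]
    - [0.006, 0, 0]
  rotation:
    - [0, 0, 0]
    - [0, 0, 0]
    - [0, 0, 0]

```text
time_s: 8.08
tcp_pos: [0.6096, 0.0602, 0.0313]
orientation: [0.003, 0.696, 0.718, -0.003]
contact_force: [-1.3, 2.3, 5.7]
width: 0.363
grasp_force: 102.8
```

Emit:
play_rows:
  xyz:
    - [0.006, 0, 0]
    - [0.006, 0, 0]
    - [0.006, 0, 0]
  rotation:
    - [0, 0, 0]
    - [0, 0, 0]
    - [0, 0, 0]

```text
time_s: 8.33
tcp_pos: [0.6097, 0.0602, 0.0313]
orientation: [0.004, 0.696, 0.718, -0.004]
contact_force: [-1.1, -5.0, 5.7]
width: 0.366
grasp_force: 102.9
```

Emit:
play_rows:
  xyz:
    - [0, 0, 0]
    - [0, 0, 0]
    - [0, 0, 0]
    - [0, 0, 0]
    - [0, 0, 0]
    - [0, 0, 0]
  rotation:
    - [0, 0, 0]
    - [0, 0, 0]
    - [0, 0, 0]
    - [0, 0, 0]
    - [0, 0, 0]
    - [0, 0, 0]
  jaw: 0.6

```text
time_s: 8.83
tcp_pos: [0.608, 0.063, 0.0292]
orientation: [0.002, 0.696, 0.718, -0.004]
contact_force: [-0.1, 0.0, -0.5]
width: 0.797
grasp_force: 0.0
```

Emit:
play_rows:
  xyz:
    - [0, 0, -0.05]
    - [0, 0, -0.12]
    - [0, 0, -0.2]
    - [0, 0, -0.3]
    - [0, 0, -0.4]
    - [0, 0, -0.4]
    - [0, 0, -0.4]
  rotation:
    - [0, 0, 0]
    - [0, 0, 0]
    - [0, 0, 0]
    - [0, 0, 0]
    - [0, 0, 0]
    - [0, 0, 0]
    - [0, 0, 0]

```text
time_s: 9.42
tcp_pos: [0.6106, 0.0644, 0.1925]
orientation: [0.004, 0.696, 0.718, -0.002]
contact_force: [-0.2, 0.0, 0.1]
width: 0.802
grasp_force: 0.0
```

```bash
python3 go.py .69 .2045 .18 1.85
```

```text
xyz [0.3442, 0.2092, 0.029] rot [0.0017, 0.0042, -0.0005] t 9.4167 tcp [0.6106, 0.0644, 0.1925] F [-0.2, 0.0, 0.1] w 0.8024685035207392
```

Emit:
play_rows:
  xyz:
    - [0.344, 0.209, 0.03]
    - [0.344, 0.209, 0.03]
    - [0.344, 0.209, 0.03]
    - [0.344, 0.209, 0.03]
    - [0.344, 0.209, 0.03]
    - [0.344, 0.209, 0.03]
    - [0.344, 0.209, 0.03]
  rotation:
    - [0, 0.004, 0]
    - [0, 0.004, 0]
    - [0, 0.004, 0]
    - [0, 0.004, 0]
    - [0, 0.004, 0]
    - [0, 0.004, 0]
    - [0, 0.004, 0]
  jaw: -1

```text
time_s: 10.0
tcp_pos: [0.6865, 0.2039, 0.1738]
orientation: [-0.002, 0.696, 0.718, -0.003]
contact_force: [0.4, -1.4, -0.2]
width: -0.001
grasp_force: 0.0
```

```bash
python3 go.py .68 .2045 .072 1.85
python3 - <<'E'
from h import *
ims={n:robot.grab_frame(n) for n in("side","top")}
f=lambda im,x,y,w,h:cv2.resize(im[y:y+h,x:x+w,::-1],(400,300),interpolation=cv2.INTER_CUBIC)
cv2.imwrite("pics/seat.png",np.hstack([f(ims["side"],220,150,100,75),f(ims["top"],195,160,100,75)]))
b=blob(ims["side"],"green",(245,180,300,225)); print(b)
for p in ([.6095,.061,.044],[.6095-.055*.032,.116,.044],[.6095+.055*.032,.006,.044]): print(proj("side",p),proj("top",p))
E
```

```text
xyz [0.0023, -0.0147, 0.2547] rot [-0.0032, 0.0006, -0.0004] t 10.0 tcp [0.6865, 0.2039, 0.1738] F [0.4, -1.4, -0.2] w -0.0008768800020044968
(array([266.5030303 , 195.75757576]), ((266.8000183105469, 195.89999389648438), (18.380367279052734, 9.77835464477539), 36.02737045288086), 165.0)
[[267.94507462 196.58471092]] [[257.34792828 204.99412093]]
[[258.39360115 189.18389475]] [[238.88303776 206.11126841]]
[[278.01785719 204.38945563]] [[275.82155381 203.87644497]]
```

View pics/seat.png

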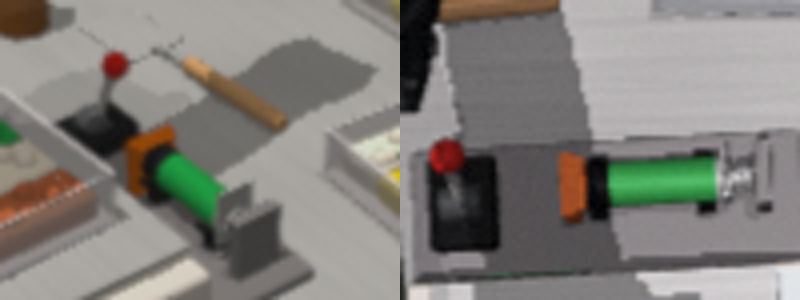

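The cell is seated: its collar sits under the orange lip (top crop (598,185)), its flat end is on the plate (718,180), and it lies level. Next is the switch.

Emit:
play_rows:
  xyz:
    - [0.002, -0.005, 0.1]
    - [0.002, -0.005, 0.2]
    - [0.002, -0.005, 0.255]
    - [0.002, -0.005, 0.255]
    - [0.002, -0.005, 0.255]
  rotation:
    - [0, 0, 0]
    - [0, 0, 0]
    - [0, 0, 0]
    - [0, 0, 0]
    - [0, 0, 0]

```text
time_s: 10.52
tcp_pos: [0.6843, 0.2035, 0.0734]
orientation: [-0.002, 0.697, 0.717, -0.002]
contact_force: [0.0, 0.2, 0.8]
width: -0.002
grasp_force: 0.0
```

```bash
python3 go.py .605 .2025 .072 1.85
```

```text
xyz [0.0034, -0.1983, 0.0047] rot [-0.0028, 0.0004, -0.0014] t 10.5167 tcp [0.6843, 0.2035, 0.0734] F [0.0, 0.2, 0.8] w -0.0023717681110183696
```

Emit:
play_rows:
  xyz:
    - [0.003, -0.04, 0.003]
    - [0.003, -0.08, 0.003]
    - [0.003, -0.12, 0.003]
    - [0.003, -0.16, 0.003]
    - [0.003, -0.198, 0.003]
    - [0.003, -0.198, 0.003]
    - [0.003, -0.198, 0.003]
  rotation:
    - [0, 0, 0]
    - [0, 0, 0]
    - [0, 0, 0]
    - [0, 0, 0]
    - [0, 0, 0]
    - [0, 0, 0]
    - [0, 0, 0]

```text
time_s: 11.1
tcp_pos: [0.6079, 0.2037, 0.076]
orientation: [0.0, 0.696, 0.718, 0.001]
contact_force: [1.3, 0.4, -0.4]
width: -0.002
grasp_force: 0.0
```

Run:
```python
from h import *
for p in ([.568,.2027,.087],):print(proj("side",p),proj("top",p))
for n,b in(("side",(225,150,270,190)),("top",(190,185,230,230))):
    try: print(n,blob(robot.grab_frame(n),"red",b)[0])
    except Exception as e: print(n,e)
```

```text
[[234.72469345 171.53428363]] [[207.14572775 218.66739638]]
side [237.28 169.52]
top [210.  214.5]
```

Nearly over, at 1.3 N. I keep pushing to the stop.

Emit:
play_rows:
  xyz:
    - [0, -0.02, 0]
    - [0, -0.03, 0]
    - [0, -0.03, 0]
  rotation:
    - [0, 0, 0]
    - [0, 0, 0]
    - [0, 0, 0]

```text
time_s: 11.45
tcp_pos: [0.597, 0.2033, 0.0736]
orientation: [0.001, 0.696, 0.718, 0.001]
contact_force: [6.6, 0.4, -4.0]
width: -0.001
grasp_force: 3.5
```

Emit:
play_rows:
  xyz:
    - [0, -0.006, 0]
    - [0, -0.006, 0]
    - [0, -0.006, 0]
  rotation:
    - [0, 0, 0]
    - [0, 0, 0]
    - [0, 0, 0]

```text
time_s: 11.7
tcp_pos: [0.5968, 0.2032, 0.0737]
orientation: [0.002, 0.696, 0.718, 0.002]
contact_force: [12.1, 0.3, -6.4]
width: 0.001
grasp_force: 5.8
```

Emit:
play_rows:
  xyz:
    - [0, 0.05, 0]
    - [0, 0.12, 0]
    - [0, 0.15, -0.1]
    - [0, 0.15, -0.25]
    - [0, 0.15, -0.35]
    - [0, 0.15, -0.35]
    - [0, 0.15, -0.35]
  rotation:
    - [0, 0, 0]
    - [0, 0, 0]
    - [0, 0, 0]
    - [0, 0, 0]
    - [0, 0, 0]
    - [0, 0, 0]
    - [0, 0, 0]

```text
time_s: 12.28
tcp_pos: [0.6551, 0.2057, 0.2188]
orientation: [0.002, 0.696, 0.718, 0.003]
contact_force: [0.7, 0.4, 0.6]
width: -0.002
grasp_force: 0.0
```

Run:
```python
from h import *
s=robot.grab_frame("side");t=robot.grab_frame("top")
p,e=tri(blob(s,"red",(225,150,270,190))[0],blob(t,"red",(190,185,230,230))[0]); print("knob",p,e,"power~",np.arcsin(np.clip((.597-p[0])/.06,-1,1))+.5)
a,b=blob(s,"red",(305,235,345,280)),blob(t,"red",(345,200,395,230)); print("spent",tri(a[0],b[0]))
f=lambda im,x,y,w,h:cv2.resize(im[y:y+h,x:x+w,::-1],(400,300),interpolation=cv2.INTER_CUBIC)
cv2.imwrite("pics/end.png",np.hstack([f(s,220,150,100,75),f(t,195,160,100,75)]))
```

```text
knob [0.57037518 0.2039662  0.08728429] 0.0001433302299137962 power~ 0.9597756627456026
spent (array([ 0.56384111, -0.26007473,  0.05457477]), np.float64(0.0029657802953744036))
```

View pics/end.png

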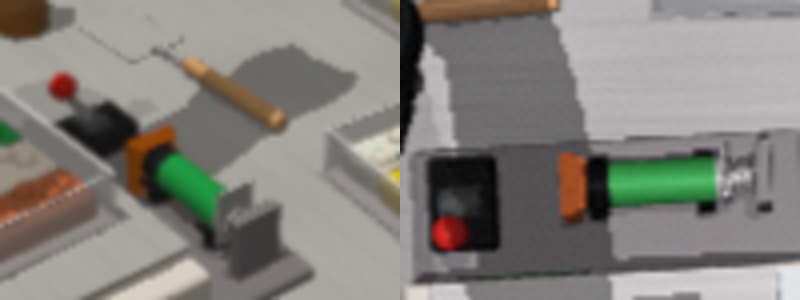

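The switch is over at its stop (knob at top crop (450,233)), the cell is still home in the bay, and the spent cell hasn't moved. The arm is clear, so I hand in.

```bash
python3 -c "
from plant import robot
print(robot.sign_off())"
```

```text
the job is handed in; nothing more can be done
None
```

The green cell is seated in the bay under the lip with its tip on the contact, the switch is at its on stop (about 0.96 rad by camera), the spent cell has not moved, and I handed the job in at about 12.4 s; the sign-off gave no verdict.

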